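Set a backlash-prone length stop, feed the rod to it and clamp

ROBOT

A 6-joint arm with a two-finger parallel gripper is mounted at the origin on a cart in front of the work surface, level with it; the furniture and walls round the work are solid. World frame = base frame: x ahead of the robot, y to its left, z up, the work surface at z = 0. Lengths are in mm, angles in rad, forces in N, time in s.
With the tool pointing down it reaches from about 275 to 750 mm from the base axis. Payload 10.2 kg.
Tool frame: the origin (TCP) lies at the very end of the fingers, on their centre line; the grasp point (between the pads) lies 19 mm behind it (ctrl.hold_point_z is the distance from the TCP to the grasp point, in mm); z points along the fingers, y is the direction in which the jaws open and shut (so a half turn about z gives the same grasp; the last joint's range is limited). The gripper opens to 85 mm and grips with 20 to 120 N. Pads are 22 mm wide; open, the fingers measure 114 mm over their backs; the gripper's body (76 mm by 85 mm) begins 54 mm behind the grasp point. The pads swing forward as they close: fully open they stand 13 mm farther back than shut.
Start: joints at [1.071, 0.313, 1.498, -0, 1.331, -0.223], TCP at [143.484, 505.018, 205.194] pointing down, gripper open.
Joint ranges: [-2.94, 2.94], [-0.97, 2.17], [0.19, 2.56], [-1.23, 4.37], [0.02, 3.11], [-2.88, 2.88]. Speed limits (rad/s): [2.39, 2.39, 3.01, 3.14, 3.14, 3.14].

INTERFACE

Orientations are given as a unit quaternion [w, x, y, z].
In Python, from rig import readout, cams, workorder, spotter, ctrl gives the robot as it stands.
- The arm moves only by the tool step_arm, never from a script. Its argument "plan" is text: rows parted by semicolons, each of 5 numbers parted by spaces: the shift along the tool's x, y, z in cm, then the turn about the tool's z in degrees, then the opening in per cent of the stroke, from 0 (shut) to 100 (fully open). In form: x y z twist gripper; .... A call has 1 to 10 rows; each row is the pose to reach, as a shift and turn from the pose commanded when the call began, along the tool's axes at that moment; what a row does not reach only later rows make up. A row lasts 1/10 s, in which the tool goes at most 50 mm and 8.59 degrees, less where a joint would pass 70% of its speed; a pose out of reach is approached as far as the arm can. A call with a gripper value outside its range is refused whole. The fingers move at their own pace and stop on an object; "grip_force" is the grip in N (left out, the last holds). Time passes only in rows, so rows that repeat a pose let the fingers close. It gives the time, the measured TCP pose, the force and the opening at its end, in the units of the state.
- readout.sense(): the state, without advancing time (a new reading comes with each control period).
- cams.capture(name): name is "side" or "top" or "wrist"; returns (picture, depth): 480x640x3 uint8, red, green, blue; 480x640 float32, mm along the optical axis (not along the pixel's ray), 0 where there is no reading.
- cams.camera_info(name): a dict with "vfov" (degrees; the focal length in pixels is half the picture's height over the tangent of half this angle, whatever the lens; pixels are square), "cx", "cy" (the principal point, pixels), "rvec" (rotation vector, rad) and "tvec" (3), from world to camera coordinates, as OpenCV has them. Camera axes: x right, y down, z forward; pixel columns grow to the right and rows downward; lengths in mm; the calibration is good to about 2 mm. A picture is of the moment at which its call begins: read the wrist's pose just before it. camera_info takes no time and is no camera call; for the wrist camera it gives the pose at the moment of the call.
- workorder.finish_job(): hands the job in, once; it reports no verdict.
Trained networks look in the newest picture that a camera, given by its name, has taken for a name from the list of things; names that differ only in an ending like _2 or _b are one class to them, and where a whole thing is asked for, a point or a joint stands for the part that bears it (a point fixed in the world has none). Each returns a list of dicts, best first, with "conf" (0 to 1); they miss things now and then, are a little off and sometimes report something else, mostly with a low value. They report only what shows in the picture. A call takes as long as a camera call. They do not tell look-alikes from the thing itself.
- spotter.regions_of(camera, target): "pixels" (480x640 bool, what is visible of it) and "extent" ([centre column, centre row, width, height] in pixels, round what is visible of it).
The state is a dict: "time_s": time; "joints": joint angles; "dq": joint speeds; "tau": joint torques, N m; "eef_pos": TCP position; "ee_rot": TCP orientation; "force": force on the tool from outside, world axes, zero at the start; "wrist_torque": the same for the moment, N m; "grip_width": opening from 0.0 (shut) to 1.0 (fully open).
Only numpy, scipy, OpenCV 4.12 (cv2) and the standard library are available. Lean on these libraries where they do the work, as an engineer would, in place of code of your own. Each camera call takes 0.05 s, during which the arm holds its last target. There are 200 camera calls.

TASK

Set the length stop on the fixture with its hand wheel: the drive has backlash, so first turn the wheel counter-clockwise until its pointer is a good 30 degrees past the mark wedge, then come back clockwise only and leave the pointer on the mark. Then slide the rod along its V bed until its end gently meets the stop, without pushing the stop off its setting, and swing the clamp lever fully closed. Leave the vials and the timer where they are.

Things in the scene. Friction and masses are not known exactly. Their poses are not given: they have to be found in the camera images.
- fixture: Fixed bench fixture, base plate 100 x 320 x 10 mm, yaw within 0.18 rad. Origin on its underside. Own x away from the robot, y along the rod towards the hand wheel, z up. Along y (mm): V bed -135 to -30 (flanks up to z 47), clamp bridge -75 to -35 (66 wide, top z 76), stop face near +20 (slide 40 wide, top z 60), wheel axis at +130 on a round housing 92 across, top z 44.
- mark (a point): The mark: thin inner edge of the raised steel wedge on the robot's side of the wheel housing, 51 mm above the bench, at fixture (-38.5, 130) mm: from the wheel axis it lies along the fixture's -x. Fine ticks on the housing are 10 degrees apart.
- wheel (a joint): Hand wheel angle, rad: 0 with the pointer on the mark, growing CLOCKWISE seen from above; range -1.2 to 1.2; starts at 0.38 to 0.72. Friction 0.12 N m holds it where left. A hidden pin 14 mm off its axis drives the stop (clockwise: towards the rod) with 4.8 mm of play, about 0.35 rad of lost motion on reversal. Finally within 0.1 of 0.
- wheel_grip (a point): On the wheel's axis, 78 mm above the bench. The wheel is a steel disc, 72 mm across, top at z 54 mm, with an upright black grip bar across it: 12 mm wide, about 58 mm long, z 54 to 89 mm, one end pointed. Own x along the bar away from the pointed end. Pinch the bar across its width from above, turn about the vertical.
- wheel_pointer (a point): Tip of the small raised black pointer on the disc's rim (3 mm wide), at the pointed end of the grip bar, 36 mm from the wheel axis, 54 mm above the bench.
- stop (a joint): Position of the sliding stop, m, growing towards the rod (fixture -y); range -0.018 to 0.018. With the wheel at 0 it is -0.0024 if the wheel came clockwise (play taken up, right), +0.0024 if it came counter-clockwise (wrong). Finally -0.0044 to -0.0008. Slide friction 3 N; with the play taken up it withstands about 10 N from the rod.
- stop_face (a point): Middle of the upright steel stop face (36 mm wide, z 26 to 60 mm), at the height of the rod axis; own axes as the fixture's, the face looks to -y.
- rod: Loose round aluminium rod, 14 mm diameter, 200 mm long, 90 g, lying in the V bed under the clamp bridge. Origin under the middle of its length on the underside, own y along the rod towards the stop. It starts with its end 22 to 42 mm short of where it must finally be.
- rod_tip (a point): Centre of the rod's end face that must meet the stop.
- rod_grip (a point): Point on the rod's axis 16 mm from its tail end, on the free overhang behind the V bed, 42 mm above the bench; pinch across 14 mm from above. At the end of the feed it lies about 27 mm behind the V bed's end.
- clamp_lever (a joint): Clamp lever angle, rad: 0 open (pointing to the fixture's -x, at the robot), growing as it swings level, clockwise seen from above, towards the stop; 1.25 at its closed end stop; starts at 0 to 0.2. Friction 0.06 N m, stays where left. It lowers a shoe on the rod without shifting it. Closed counts from 1.1.
- lever_knob (a point): Centre of the black upright knob (18 mm diameter, z 89 to 113 mm) at the end of the clamp lever, 75 mm from the pivot, 102 mm above the bench. Arm 12 mm wide, its top at z 88 mm. Can be pushed round sideways with closed fingertips.
- lever_pivot (a point): Point on the vertical pivot axis of the clamp lever at knob height (fixture 0, -55 mm).
- vial_1: Bystander: small capped vial, 25 mm diameter, 56 mm high, upright behind the work. Origin under its middle.
- vial_2: Bystander: second vial like it.
- bench_timer: Bystander: flat white bench timer 72 x 66 x 21 mm. Origin under its middle.
There are look-alikes about, which are no part of the job. There is more than one size of the rod; the job needs the larger.

How it is judged (in metres and radians):
On the way, in this order (a step that is already met when the one before it is completed fails the run):
1. the wheel is turned counter-clockwise well past the mark, by more than 0.38 rad (value of joint wheel below -0.38 rad), for 0.1 s.
2. the wheel is back on the mark, approached clockwise, with the play taken up (value of joint wheel between -0.1 and 0.1 rad and value of joint stop between -0.0044 and -0.0008 m), for 0.2 s.
3. the rod lies in its bed with its end against the stop (all of step 2 and y of rod_tip in the frame of stop_face between -0.0025 and 0.002 m and x of rod_tip in the frame of stop_face between -0.004 and 0.004 m and z of rod_tip in the frame of stop_face between -0.004 and 0.004 m), for 0.2 s.
4. the clamp lever is closed (value of joint clamp_lever above 1.1 rad), for 0.2 s.
At the end, for the whole second after the job is handed in: The wheel stands within 0.1 rad of the mark with the play taken up clockwise (stop joint between -4.4 and -0.8 mm), the rod lies at rest in the bed with its end within 2.5 mm of the stop face, and the clamp lever is closed (beyond 1.1 rad) (all of step 3 and value of joint clamp_lever above 1.1 rad and linear speed of rod below 0.01 m/s); the robot touches nothing.
It fails at once if a vial or the timer is moved by more than 15 mm (distance of any of vial_1, vial_2, bench_timer from where it was at the start of the episode above 0.015 m).
It fails at once if a vial is tipped over (angle between any of vial_1, vial_2's own z axis and vertical above 0.5 rad).
It also fails if it takes over 67 s, if anything falls off the work surface, if the arm or the gripper's body presses on something with over 40 N, if the wrist force passes 120 N, or if a joint passes its speed limit or range.

## Working session

There is one attempt and no reset: what is moved stays moved. The work goes in short steps, Python scripts to look and compute and a tool call to move; the robot and the scene stay as the last step left them, time stands still between calls to the robot, and variables do not carry over. Pictures are saved under pics/ and viewed, about 8 in all and at most 12, crops included, and the job is handed in when it is done.

Besides the shell and the picture viewer there is one more tool, called after "Request:" as name(argument=value, ...) on one line, values as JSON. step_arm: Moves the arm, as the interface text tells. Its arguments: {"type":"object","properties":{"plan":{"type":"string"},"grip_force":{"type":"number"}},"required":["plan"]}

```bash
ls; mkdir -p pics
cat > h.py <<'E'
import numpy as np, cv2
from rig import readout, cams, workorder, spotter, ctrl
def cam(n):
    i=cams.camera_info(n); f=240/np.tan(np.radians(i['vfov'])/2)
    R=cv2.Rodrigues(np.array(i['rvec'],float))[0]; return f,i['cx'],i['cy'],R,np.array(i['tvec'],float).ravel()
def proj(c,P):
    f,cx,cy,R,t=c; q=np.atleast_2d(P)@R.T+t; return np.c_[f*q[:,0]/q[:,2]+cx,f*q[:,1]/q[:,2]+cy]
def onz(c,uv,z):
    f,cx,cy,R,t=c; uv=np.atleast_2d(uv); d=np.c_[(uv[:,0]-cx)/f,(uv[:,1]-cy)/f,np.ones(len(uv))]@R; o=-R.T@t
    return o+d*((z-o[2])/d[:,2])[:,None]
def cloud(c,dep):
    f,cx,cy,R,t=c; v,u=np.mgrid[:480,:640]; X=np.stack([(u-cx)/f*dep,(v-cy)/f*dep,dep],-1); return (X-t)@R
def save(n,im): cv2.imwrite('pics/'+n,im[:,:,::-1])
E
python3 - <<'E'
from h import *
print(readout.sense()); print(ctrl.hold_point_z)
for n in ('top','side'):
    im,d=cams.capture(n); save(n+'0.png',im); np.savez(n+'0.npz',im=im,d=d); print(n,cams.camera_info(n))
    for t in ('fixture','wheel','wheel_pointer','rod','clamp_lever','mark','vial_1','bench_timer'):
        try: print(t,[(round(r['conf'],2),np.round(r['extent']).tolist()) for r in spotter.regions_of(n,t)])
        except Exception as e: print(t,e)
E
```

```text
pics
{'time_s': 0.0, 'joints': array([ 1.07060137e+00,  3.13471427e-01,  1.49841865e+00,  2.18377482e-06,
        1.33101051e+00, -2.23402707e-01]), 'dq': array([ 8.33263515e-04,  2.78245986e-04, -5.78542576e-05, -2.21336999e-04,
       -8.30509055e-04,  2.58630974e-03]), 'tau': array([-4.65994854e-04, -4.12248659e+01, -2.59759319e+01, -5.64023401e-05,
        3.91451642e-03,  2.84913887e-05]), 'eef_pos': array([143.33972382, 504.75676694, 204.63107672]), 'ee_rot': array([-2.32467817e-04,  1.37954981e-01,  9.90438285e-01, -6.11254022e-04]), 'force': array([ 0.12756659, -0.51100668,  0.5427472 ]), 'wrist_torque': array([-0.02179432,  0.02550685, -0.01677883]), 'grip_width': 1.001166666605622}
18.700000000000003
top {'vfov': 48.22546459931845, 'cx': 323.37118457922753, 'cy': 238.2704656728941, 'rvec': array([ 2.09013259, -2.09147068,  0.25206346]), 'tvec': array([-105.81233502,  602.16480963,  970.45257255])}
fixture [(0.79, [236.0, 258.0, 163.0, 68.0]), (0.73, [300.0, 263.0, 102.0, 15.0])]
wheel [(0.85, [178.0, 247.0, 37.0, 36.0])]
wheel_pointer [(0.89, [176.0, 248.0, 35.0, 37.0])]
ro
[... 413 characters left out ...]
808272310746, 'cy': 235.5428068355375, 'rvec': array([ 2.28778793, -0.2354945 ,  0.09090882]), 'tvec': array([-566.83475502,   69.51410081,  959.5954313 ])}
fixture [(0.7, [303.0, 204.0, 66.0, 106.0])]
wheel [(0.58, [306.0, 167.0, 25.0, 25.0]), (0.57, [307.0, 193.0, 20.0, 13.0])]
wheel_pointer []
rod [(0.71, [233.0, 256.0, 4.0, 47.0]), (0.58, [317.0, 243.0, 16.0, 54.0])]
clamp_lever [(0.6, [294.0, 200.0, 44.0, 19.0]), (0.51, [308.0, 192.0, 18.0, 14.0]), (0.2, [314.0, 243.0, 15.0, 52.0])]
mark [(0.75, [306.0, 205.0, 67.0, 99.0])]
vial_1 [(0.85, [434.0, 289.0, 15.0, 30.0]), (0.62, [395.0, 227.0, 14.0, 28.0])]
bench_timer [(0.65, [357.0, 368.0, 42.0, 38.0]), (0.61, [306.0, 206.0, 64.0, 101.0])]
```

Run:
```python
from h import *
im=np.load('top0.npz')['im']; save('a.png',cv2.resize(im[140:380,130:490],(800,533),interpolation=cv2.INTER_CUBIC))
c=cam('top')
for n,uv,z in (('wheel',(178,247),54),('rod1',(301,259),42),('rod2',(296,352),7),('knob?',(263,290),102)): print(n,onz(c,uv,z).round(1))
```

```text
wheel [[589.4 181.4  54. ]]
rod1 [[567.5 -61.6  42. ]]
rod2 [[387.7 -52.    7. ]]
knob? [[496.6   5.3 102. ]]
```

View pics/a.png

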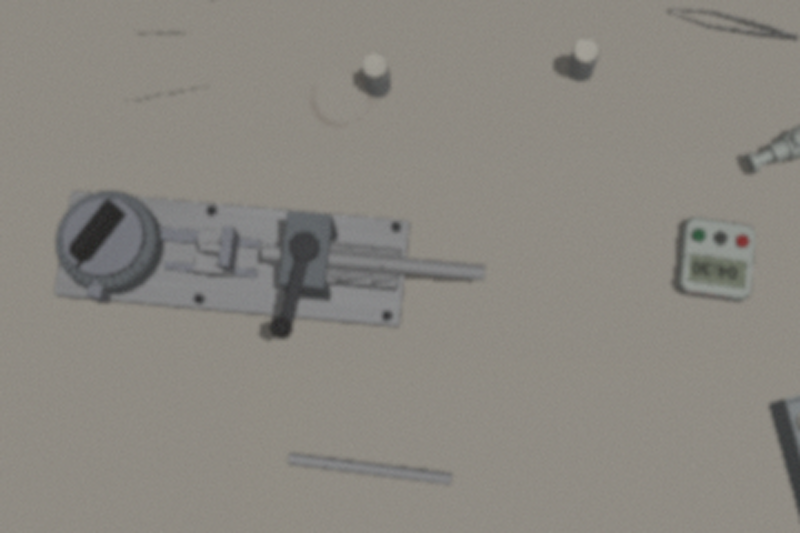

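View pics/side0.png

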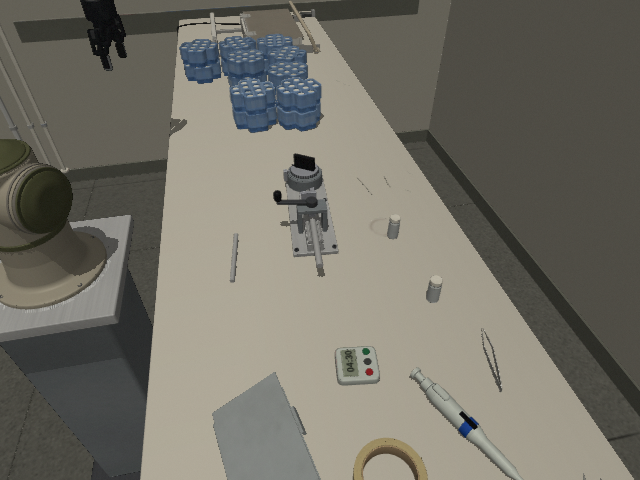

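The camera views show:
- **Wheel:** in the top crop it sits at about (110,240), with the bar's pointed end lower left at about (77,262). The mark wedge is at about (97,292), so the pointer is roughly 0.5 rad clockwise of the mark.
- **Lever knob:** about (282,327).
- **Rods:** the rod in the V bed has its tail at (485,272). The thinner loose rod on the bench, from (290,460) to (450,478), is the look-alike.

The job needs the larger rod, the one in the bed.

Run:
```python
from h import *
c=cam('top'); z=np.load('top0.npz'); W=cloud(c,z['d'])
full=lambda p:np.array(p)*0.45+[130,140]
cor=full([(75,190),(410,220),(400,327),(57,297)]); C=onz(c,cor,10); print(C.round(1)); 
ctr=C.mean(0); ydir=(C[0]+C[3]-C[1]-C[2])[:2]; ydir/=np.linalg.norm(ydir); yaw=np.arctan2(-ydir[0],ydir[1]); print('ctr',ctr,'yaw',yaw)
wh=W[(W[...,2]>48)&(W[...,2]<60)&(abs(W[...,1]-180)<60)&(abs(W[...,0]-585)<60)]; print('wheel disc',len(wh),wh.mean(0),wh.max(0),wh.min(0))
def fx(x,y): return ctr[:2]+np.array([np.cos(yaw),np.sin(yaw)])*x+ydir*y
print('pred wheel',fx(0,130),'pivot',fx(0,-55))
for n,p,zz in (('ptr',(77,262),54),('mark',(98,284),51),('knob',(282,327),113),('tail',(485,272),49),('pivot',(303,245),89)): 
    P=onz(c,full(p),zz)[0]; d=P[:2]-ctr[:2]; print(n,P.round(1),'fix',(d@[np.cos(yaw),np.sin(yaw)]).round(1),(d@ydir).round(1))
# smaller rod width / depth
for p in ((440,269),(370,468)):
    print(W[tuple(np.round(full(p)).astype(int)[::-1])])
# tall things
m=W[...,2]>60; m&=(z['d']>0)&(W[...,0]>100)&(W[...,0]<800); m=cv2.morphologyEx(m.astype(np.uint8),cv2.MORPH_OPEN,np.ones((3,3)))
n,l,s,_=cv2.connectedComponentsWithStats(m)
for i in range(1,n):
    q=W[l==i]; print(s[i,4],q.min(0).round(),q.max(0).round())
```

```text
[[645.6 226.5  10. ]
 [616.3 -87.6  10. ]
 [516.  -78.9  10. ]
 [543.9 235.7  10. ]]
ctr [580.44139913  73.91411509  10.        ] yaw -0.09077760367470371
wheel disc 738 [586.79176711 183.14309583  52.39452806] [627.6638115  222.69471283  59.97657158] [536.19256879 150.32578476  48.02358802]
pred wheel [592.22628633 203.37884555] pivot [575.45548532  19.14057528]
ptr [567.4 206.3  54. ] fix -25.0 130.6
mark [548.2 187.2  51. ] fix -42.4 109.9
knob [500.2  15.3 113. ] fix -74.6 -65.6
tail [ 559.1 -155.2   49. ] fix -0.5 -230.1
pivot [574.8   2.5  89. ] fix 0.9 -71.6
[ 562.35252884 -115.25105225   46.97356325]
[389.60418166 -51.95996215   7.04777097]
1303 [579. 473.  60.] [709. 532. 121.]
306 [567. 166.  60.] [616. 205.  92.]
892 [492. -20.  62.] [609.  25. 115.]
262 [472. 492.  60.] [535. 509. 102.]
4494 [ 351. -588.   60.] [ 471. -412.  107.]
2773 [ 281. -658.   60.] [ 452. -637.  153.]
```

```bash
cat >> h.py <<'E'
from scipy.spatial.transform import Rotation as Ro
def st():
    s=readout.sense(); q=s['ee_rot']; R=Ro.from_quat([q[1],q[2],q[3],q[0]]).as_matrix()
    th=np.arctan2(R[1,0],R[0,0]); return s,R,th
def go(P,th=None):
    "print tool shift cm and twist deg to world TCP P, tool-x heading th"
    s,R,t0=st(); d=R.T@(np.array(P,float)-s['eef_pos'])/10
    tw=0 if th is None else -np.degrees((th-t0+np.pi)%(2*np.pi)-np.pi)
    print('go',d.round(2),'tw',round(tw,1),'| t',round(s['time_s'],2),s['eef_pos'].round(1),'th',round(t0,3),'q',np.round(s['joints'],2),'F',s['force'].round(1),'w',round(float(s['grip_width']),3))
E
python3 - <<'E'
from h import *
go([560,186,240],2.55)
f,cx,cy,R,t=cam('wrist'); s,Rt,th=st(); print('cam in tool',Rt.T@(-R.T@t-s['eef_pos']),'axis',Rt.T@R[2],f)
E
```

```text
go [-48.79 -19.31  -3.48] tw 18.0 | t 0.9 [143.5 505.  205.2] th 2.865 q [ 1.07  0.31  1.5   0.    1.33 -0.22] F [0.5 0.5 0.8] w 0.996
cam in tool [  66.15582173   -0.41681469 -170.26532233] axis [-0.26291735 -0.00165509  0.96481694] 401.50893960958115
```

Request:
step_arm(plan="-51.8 -18.4 -3.5 18 100; -51.8 -18.4 -3.5 18 100; -51.8 -18.4 -3.5 18 100; -51.8 -18.4 -3.5 18 100; -51.8 -18.4 -3.5 18 100; -51.8 -18.4 -3.5 18 100; -51.8 -18.4 -3.5 18 100; -51.8 -18.4 -3.5 18 100; -51.8 -18.4 -3.5 18 100; -51.8 -18.4 -3.5 18 100")

```text
time_s: 1.9
eef_pos: [551.6, 214.3, 237.2]
ee_rot: [0.0, 0.291, 0.957, 0.0]
force: [0.9, 0.4, 0.5]
grip_width: 1.002
```

Run:
```python
from h import *
go([591,186,240],2.55)
```

```text
go [-4.85 -0.16 -0.28] tw 0.0 | t 1.9 [551.6 214.3 237.2] th 2.55 q [ 0.17  0.44  1.23  0.    1.47 -0.81] F [0.9 0.4 0.5] w 1.002
```

Request:
step_arm(plan="-4.8 -0.2 0 0 100; -4.8 -0.2 0 0 100; -4.8 -0.2 0 0 100; -4.8 -0.2 0 0 100")

```text
time_s: 2.3
eef_pos: [588.3, 188.1, 237.1]
ee_rot: [-0.0, 0.291, 0.957, 0.0]
force: [0.0, 0.2, -0.6]
grip_width: 1.002
```

Run:
```python
from h import *
s=readout.sense(); c=cam('wrist'); im,d=cams.capture('wrist'); np.savez('w1.npz',im=im,d=d,R=c[3],t=c[4]); save('w1.png',im)
W=cloud(c,d)
q=W[(d>0)&(W[...,2]>80)&(W[...,2]<95)&(np.hypot(W[...,0]-591,W[...,1]-186)<45)]
print('bar top',len(q),q.mean(0)); r=cv2.minAreaRect(q[:,:2].astype(np.float32)); print(r)
go([591,186,240])
for t in('wheel','wheel_pointer','mark'): print(t,[(round(r['conf'],2),np.round(r['extent']).tolist()) for r in spotter.regions_of('wrist',t)])
```

```text
bar top 988 [590.58771666 186.26441026  90.44760334]
((590.89306640625, 186.0446319580078), (11.942351341247559, 57.85163497924805), 54.70281982421875)
go [-0.37 -0.04 -0.27] tw 0 | t 2.35 [588.2 188.4 237.3] th 2.552 q [ 0.12  0.51  1.13  0.    1.5  -0.86] F [0.7 0.6 0.6] w 1.001
wheel [(0.86, [323.0, 215.0, 78.0, 84.0])]
wheel_pointer [(0.84, [322.0, 213.0, 85.0, 82.0])]
mark [(0.8, [226.0, 243.0, 326.0, 212.0])]
```

View pics/w1.png

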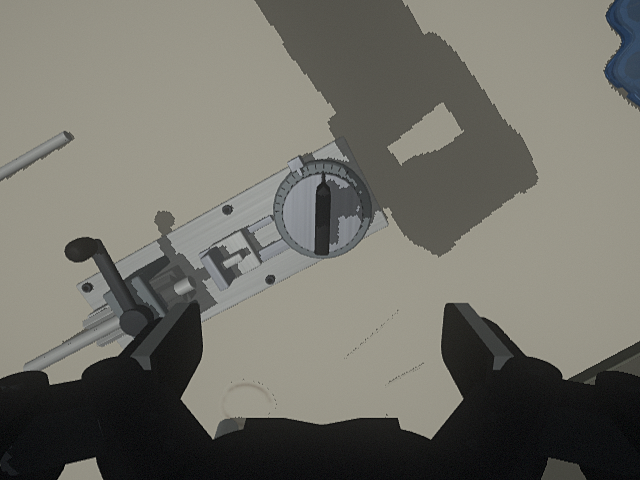

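The wrist image shows the bar upright at (323,215) with its pointer tip at (323,173). The mark wedge is at about (296,166), to the left and therefore counter-clockwise of the pointer. Next, one close crop to check this.

Run:
```python
from h import *
z=np.load('w1.npz'); im,d=z['im'],z['d']; c=cam('wrist'); W=cloud(c,d)
save('w1c.png',cv2.resize(im[150:270,260:380],(600,600),interpolation=cv2.INTER_CUBIC))
# yaw from plate & rod (top view)
t=np.load('top0.npz'); ct=cam('top'); V=cloud(ct,t['d'])
for nm,A,dd in(('wrist',W,d),('top',V,t['d'])):
    q=A[(dd>0)&(A[...,2]>5)&(A[...,2]<16)&(abs(A[...,0]-580)<75)&(A[...,1]>-110)&(A[...,1]<250)]; print(nm,'plate',len(q),cv2.minAreaRect(q[:,:2].astype(np.float32)))
    q=A[(dd>0)&(A[...,2]>38)&(A[...,2]<46)&(np.hypot(A[...,0]-591,A[...,1]-186)<55)]; r=q[:,:2]
    M=np.c_[2*r,np.ones(len(r))]; s=np.linalg.lstsq(M,(r**2).sum(1),rcond=None)[0]; print('housing ring',len(q),s[:2])
    q=A[(dd>0)&(A[...,2]>40)&(A[...,2]<52)&(A[...,1]<-90)&(A[...,1]>-170)&(abs(A[...,0]-570)<40)]
    if len(q)>10: print('rod',len(q),q.mean(0),cv2.fitLine(q[:,:2].astype(np.float32),2,0,.01,.01).ravel(),q[:,1].min())
print(onz(c,(323,173),54),onz(c,(297,172),51))
```

```text
wrist plate 11493 ((584.4979248046875, 76.52043151855469), (323.58428955078125, 124.76603698730469), 88.3016357421875)
housing ring 1360 [591.70914944 185.57249951]
rod 698 [ 562.34296091 -119.98569625   49.71898781] [ 1.18824601e-01  9.92915273e-01  5.62342957e+02 -1.19985695e+02] -154.8713557125464
top plate 3435 ((581.1298828125, 73.55348205566406), (326.75732421875, 100.74701690673828), 84.61807250976562)
housing ring 506 [591.56579823 186.95216388]
rod 213 [ 562.41979891 -122.3566853    45.87178887] [ 9.6593417e-02  9.9532390e-01  5.6241980e+02 -1.2235668e+02] -154.8613001540727
[[562.07186245 206.48069443  54.        ]] [[548.87891814 187.82230417  51.        ]]
```

View pics/w1c.png

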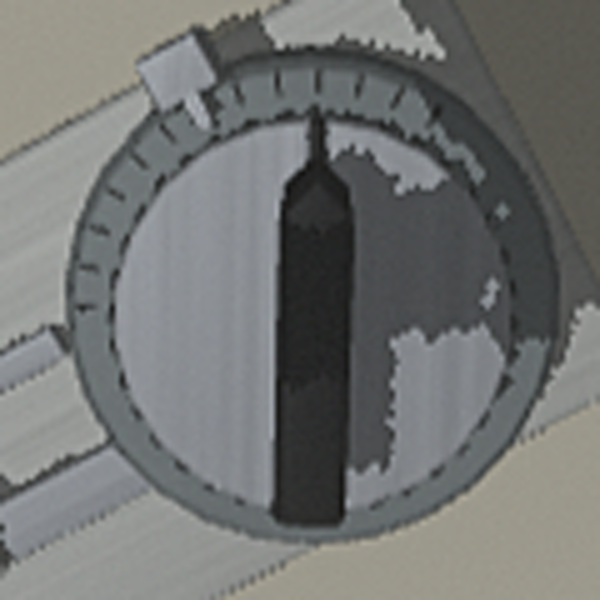

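Run:
```python
from h import *
c=cam('wrist'); P=onz(c,(323.4,171.4),54)[0]; M=onz(c,(301,175),51)[0]
# rim of disc z54 in crop: left 117,right 507 (row~305) ; top 120, bottom 520
C=[onz(c,(260+x/5,150+y/5),54)[0] for x,y in((117,305),(510,310),(312,120),(312,512))]; A=(np.array(C[:2]).mean(0)+np.array(C[2:]).mean(0))/2
print(P,M,A,np.linalg.norm(C[0]-C[1]),np.linalg.norm(C[2]-C[3]))
for a in(A[:2],np.array([590.9,186.])):
    hp=np.arctan2(*(P[:2]-a)[::-1]); hm=np.arctan2(*(M[:2]-a)[::-1]); print('ptr',hp,'mark',hm%(2*np.pi),'w',(hm-hp)%(2*np.pi),np.linalg.norm(P[:2]-a),np.linalg.norm(M[:2]-a))
go([591.2,186,70],2.526)
```

```text
[561.11842174 207.53703291  54.        ] [552.98733638 189.25981332  51.        ] [591.22702104 186.51603993  54.        ] 70.30952246716012 71.419898971111
ptr 2.5320943210838545 mark 3.0699634214715723 w 0.5378691003877178 36.72070121028034 38.33799388835982
ptr 2.5154874614628446 mark 3.0558214294019623 w 0.5403339679391177 36.75304327730824 38.05254848203855
go [-0.36 -0.04 16.74] tw 1.5 | t 2.5 [588.4 188.3 237.4] th 2.552 q [ 0.12  0.51  1.13  0.    1.5  -0.86] F [-0.1  0.   0.5] w 0.997
```

Request:
step_arm(plan="-0.36 -0.04 5 1.5 60; -0.36 -0.04 10 1.5 60; -0.36 -0.04 14 1.5 60; -0.36 -0.04 17.5 1.5 60; -0.36 -0.04 17.5 1.5 60; -0.36 -0.04 17.5 1.5 0; -0.36 -0.04 17.5 1.5 0; -0.36 -0.04 17.5 1.5 0; -0.36 -0.04 17.5 1.5 0; -0.36 -0.04 17.5 1.5 0", grip_force=40)

```text
time_s: 3.5
eef_pos: [592.1, 185.2, 63.0]
ee_rot: [0.001, 0.304, 0.953, 0.0]
force: [-0.9, 0.7, 3.8]
grip_width: -0.002
```

Run:
```python
from h import *
go([591.2,186,62],3.064+.56)
```

```text
go [0.12 0.01 0.1 ] tw -63.0 | t 3.5 [592.1 185.2  63. ] th 2.524 q [ 0.11  0.65  1.36  0.    1.13 -0.84] F [-0.9  0.7  3.8] w -0.002
```

Run:
```python
from h import *
im,d=cams.capture('wrist'); im2,_=cams.capture('side')
save('w2.png',np.hstack([cv2.resize(im[150:450,120:520],(400,300)),cv2.resize(im2[140:260,220:380],(400,300),interpolation=cv2.INTER_CUBIC)]))
go([591.2,186,62])
```

```text
go [0.12 0.01 0.09] tw 0 | t 3.6 [592.1 185.2  63. ] th 2.524 q [ 0.11  0.65  1.36  0.    1.13 -0.84] F [-1.2 -0.2  6.4] w -0.001
```

View pics/w2.png

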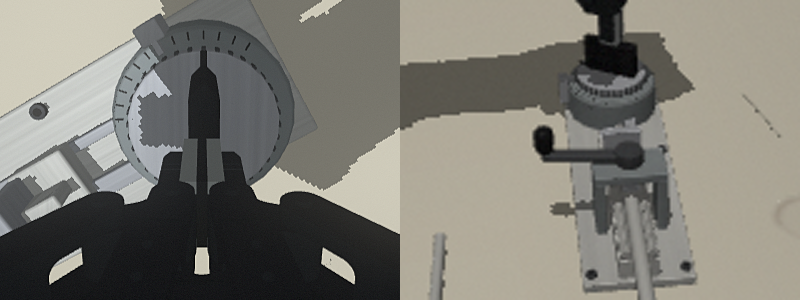

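Run:
```python
from h import *
im,d=cams.capture('wrist'); c=cam('wrist'); W=cloud(c,d); s,R,th=st()
T=(W-s['eef_pos'])@R   # tool frame
for r in range(200,420,12):
    u=range(295,350,6)
    print(r,[tuple(np.round([T[r,k,1],T[r,k,2]]).astype(int)) if d[r,k]>0 else None for k in u])
print('bar x',[T[r,324,0].round() for r in range(200,420,12)])
go([591.2,186,62])
```

```text
200 [(np.int64(-13), np.int64(17)), (np.int64(-10), np.int64(17)), (np.int64(-7), np.int64(8)), (np.int64(-4), np.int64(11)), (np.int64(-2), np.int64(8)), (np.int64(1), np.int64(6)), (np.int64(4), np.int64(11)), (np.int64(6), np.int64(8)), (np.int64(10), np.int64(18)), (np.int64(12), np.int64(17))]
212 [(np.int64(-13), np.int64(7)), (np.int64(-10), np.int64(7)), (np.int64(-7), np.int64(9)), (np.int64(-4), np.int64(6)), (np.int64(-2), np.int64(7)), (np.int64(1), np.int64(4)), (np.int64(4), np.int64(7)), (np.int64(6), np.int64(7)), (np.int64(9), np.int64(8)), (np.int64(12), np.int64(7))]
224 [(np.int64(-13), np.int64(7)), (np.int64(-10), np.int64(7)), (np.int64(-7), np.int64(7)), (np.int64(-4), np.int64(6)), (np.int64(-2), np.int64(-6)), (np.int64(1), np.int64(-13)), (np.int64(4), np.int64(0)), (np.int64(6), np.int64(8)), (np.int64(9), np.int64(8)), (np.int64(12), np.int64(7))]
236 [(np.int64(-13), np.int64(8)), (np.int64(-10), np.int64(7)), (np.int64(-7), np.int64(8)), (np.int64(-4), np.int64(-18)), (np.int64(-2), np.int64(-27)), (np.int64(1), np.int64(-28)), (np.int64(3), np.int64(-2
[... 4444 characters left out ...]
4(-78)), (np.int64(-3), np.int64(-77)), (np.int64(-2), np.int64(62)), (np.int64(2), np.int64(61)), (np.int64(2), np.int64(-78)), (np.int64(4), np.int64(-78)), (np.int64(4), np.int64(-99)), (np.int64(5), np.int64(-107))]
bar x [np.float64(37.0), np.float64(32.0), np.float64(31.0), np.float64(29.0), np.float64(25.0), np.float64(20.0), np.float64(15.0), np.float64(10.0), np.float64(10.0), np.float64(11.0), np.float64(10.0), np.float64(10.0), np.float64(7.0), np.float64(3.0), np.float64(-2.0), np.float64(-4.0), np.float64(-9.0), np.float64(-110.0), np.float64(-119.0)]
go [0.12 0.01 0.09] tw 0 | t 3.65 [592.1 185.2  62.9] th 2.524 q [ 0.11  0.65  1.36  0.    1.13 -0.84] F [-0.7 -0.2  6.4] w 0.002
```

Run:
```python
from h import *
z=np.load('w1.npz'); d=z['d']; f,cx,cy,_,_=cam('wrist'); W=cloud((f,cx,cy,z['R'],z['t']),d)
q=[-0.0,0.291,0.957,0]; R=Ro.from_quat([q[1],q[2],q[3],q[0]]).as_matrix(); T=(W-np.array([588.3,188.2,237.2]))@R
m=(d>0)&(d<200); v=T[m]; 
for lo in range(-120,40,10):
    k=v[(v[:,2]>=lo)&(v[:,2]<lo+10)]
    if len(k): print(lo,len(k),k.min(0).round(),k.max(0).round())
im,d=cams.capture('wrist'); W=cloud(cam('wrist'),d); s,R,_=st(); T=(W-s['eef_pos'])@R; v=T[(d>0)&(T[...,2]<-30)]
print('now')
for lo in range(-120,-30,10):
    k=v[(v[:,2]>=lo)&(v[:,2]<lo+10)]
    if len(k): print(lo,len(k),k.min(0).round(),k.max(0).round())
```

```text
-120 13467 [   9.  -38. -120.] [  20.   37. -110.]
-110 13327 [  -2.  -66. -110.] [  18.   64. -100.]
-100 17999 [ -13.  -74. -100.] [ 17.  71. -90.]
-90 3943 [-13. -75. -90.] [ 14.  73. -80.]
-80 2628 [ -5. -57. -80.] [ 12.  56. -70.]
-70 2829 [-12. -57. -70.] [ 12.  56. -60.]
-60 2336 [-12. -57. -60.] [ 12.  56. -50.]
-50 1314 [-12. -56. -50.] [ 11.  55. -40.]
-40 2 [ -6.  43. -40.] [ -2.  43. -40.]
now
-120 15115 [   4.  -58. -120.] [  19.   57. -110.]
-110 19396 [  -6.  -59. -110.] [  18.   58. -100.]
-100 11039 [  -9.  -52. -100.] [ 18.  50. -90.]
-90 10329 [ -9. -43. -90.] [ 14.  43. -80.]
-80 4584 [-13. -36. -80.] [ 14.  35. -70.]
-70 1493 [-12. -21. -70.] [ 13.  19. -60.]
-60 1031 [  6. -14. -60.] [ 11.  13. -50.]
-50 940 [  6. -14. -50.] [ 11.  13. -40.]
-40 518 [  6. -14. -40.] [ 11.  13. -31.]
```

Run:
```python
from h import *
im,d=cams.capture('wrist'); W=cloud(cam('wrist'),d); s,R,_=st(); T=(W-s['eef_pos'])@R
for r in range(282,310,2): print(r,[T[r,k].round(1).tolist() for k in(299,309,325,340)])
print(s['force'],s['eef_pos'])
```

```text
282 [[-1.9, -11.2, 7.4], [11.2, -5.3, -26.9], [11.5, 0.7, -27.6], [-1.4, 8.0, 6.2]]
284 [[-2.7, -11.2, 6.9], [10.4, -5.3, -26.9], [10.5, 0.7, -27.1], [-2.7, 8.1, 6.7]]
286 [[66.0, -0.4, -170.3], [9.5, -5.4, -26.8], [9.8, 0.7, -27.4], [-3.6, 8.1, 6.6]]
288 [[-4.5, -11.2, 6.4], [8.6, -5.4, -26.6], [9.3, 0.7, -28.3], [-4.6, 8.1, 6.6]]
290 [[-6.1, -11.3, 7.7], [11.0, -5.1, -34.5], [11.0, 0.7, -34.4], [-5.6, 8.1, 6.6]]
292 [[-7.4, -11.4, 8.5], [10.7, -5.1, -35.7], [10.8, 0.7, -35.9], [-6.9, 8.1, 7.2]]
294 [[-7.9, -11.3, 7.2], [10.3, -5.1, -36.4], [10.6, 0.7, -37.3], [10.5, 6.0, -37.0]]
296 [[-9.1, -11.4, 7.7], [10.4, -5.0, -38.5], [10.2, 0.7, -38.1], [10.5, 5.9, -38.9]]
298 [[-9.9, -11.3, 7.1], [10.7, -4.9, -41.1], [10.7, 0.6, -40.9], [11.0, 5.8, -41.6]]
300 [[-11.1, -11.4, 7.5], [10.3, -4.9, -41.9], [10.5, 0.6, -42.4], [10.9, 5.7, -43.3]]
302 [[7.0, -8.7, -36.1], [10.7, -4.8, -44.4], [10.4, 0.6, -43.8], [10.8, 5.7, -44.7]]
304 [[6.5, -8.7, -36.7], [10.7, -4.7, -46.2], [10.9, 0.6, -46.5], [10.8, 5.6, -46.3]]
306 [[6.6, -8.6, -38.7], [10.7, -4.7, -47.7], [10.4, 0.6, -47.1], [10.7, 5.6, -47.6]]
308 [[6.9, -8.4, -40.9], [10.9, -4.6, -49.8], [10.6, 0.6, -49.0], [10.7, 5.5, -49.2]]
[-1.59610671 -0.10017993  6.34580281] [592.12935608 185.178632    62.93267717]
```

The fingers shut above the bar. Wrist depth puts the real fingertips about 34 mm short of the reported TCP: tips at z≈97, bar top at 89. So I reopen and go lower, allowing for that.

Request:
step_arm(plan="0 0 -1 0 60; 0 0 -1 0 60; 0 0 -1 0 60; 0 0 -1 0 60; 0 0 -1 0 60")

```text
time_s: 4.25
eef_pos: [591.5, 185.1, 71.7]
ee_rot: [-0.0, 0.304, 0.953, -0.0]
force: [0.9, 0.5, 0.6]
grip_width: 0.599
```

Request:
step_arm(plan="0.1 0 1.5 0 60; 0.1 0 3 0 60; 0.1 0 4 0 60; 0.1 0 4 0 60")

```text
time_s: 4.65
eef_pos: [589.9, 185.5, 30.0]
ee_rot: [-0.002, 0.304, 0.953, -0.001]
force: [-0.4, -1.0, 0.3]
grip_width: 0.599
```

Run:
```python
from h import *
im,d=cams.capture('wrist'); W=cloud(cam('wrist'),d); s,R,_=st(); T=(W-s['eef_pos'])@R
v=T[(d>0)&(T[...,2]<-28)&(abs(T[...,1])>8)&(abs(T[...,1])<45)&(abs(T[...,0])<14)]; print('finger tip z max',np.sort(v[:,2])[-30:].round(1)[::6])
v=W[(d>0)&(W[...,2]>85)&(W[...,2]<93)&(np.hypot(W[...,0]-591,W[...,1]-186)<40)&(abs(T[...,1])<12)]; print('bar vis y in tool',((v-s['eef_pos'])@R).mean(0))
go([591.2,186,32])
```

```text
finger tip z max [-31.5 -31.4 -31.1 -30.9 -30.7]
bar vis y in tool [  3.4525157    1.08471625 -60.28581065]
go [-0.03  0.07 -0.08] tw 0 | t 4.7 [590.5 185.6  31.2] th 2.524 q [ 0.12  0.69  1.39 -0.    1.07 -0.84] F [0.3 0.1 0.1] w 0.598
```

Request:
step_arm(plan="0 0.05 0 0 0; 0 0.05 0 0 0; 0 0.05 0 0 0; 0 0.05 0 0 0; 0 0.05 0 0 0", grip_force=40)

```text
time_s: 5.2
eef_pos: [591.7, 186.4, 32.7]
ee_rot: [0.001, 0.304, 0.953, 0.001]
force: [2.1, 2.7, 3.3]
grip_width: 0.133
```

Request:
step_arm(plan="0 0 0 -7 0; 0 0 0 -14 0; 0 0 0 -21 0; 0 0 0 -28 0; 0 0 0 -35 0; 0 0 0 -42 0; 0 0 0 -49 0; 0 0 0 -56 0; 0 0 0 -63 0; 0 0 0 -63 0")

```text
time_s: 6.2
eef_pos: [591.8, 187.0, 32.7]
ee_rot: [0.001, -0.241, 0.971, 0.0]
force: [1.6, 5.9, 3.4]
grip_width: 0.132
```

Request:
step_arm(plan="0 0 0 0 0; 0 0 0 0 0")

```text
time_s: 6.4
eef_pos: [591.7, 187.0, 32.6]
ee_rot: [0.001, -0.239, 0.971, 0.0]
force: [1.6, 5.0, 3.2]
grip_width: 0.128
```

Run:
```python
from h import *
im,d=cams.capture('wrist'); save('w3.png',im[100:420,120:520]); np.savez('w3.npz',im=im,d=d)
s,R,th=st(); go([591.2,186,32],3.064); print(s['wrist_torque'])
```

```text
go [ 0.1  -0.06  0.07] tw 32.1 | t 6.45 [591.8 187.   32.7] th -2.659 q [ 0.12  0.69  1.38  0.    1.07 -1.94] F [2.3 5.7 2.8] w 0.134
[ 0.89487373 -0.30713849  0.12824255]
```

View pics/w3.png

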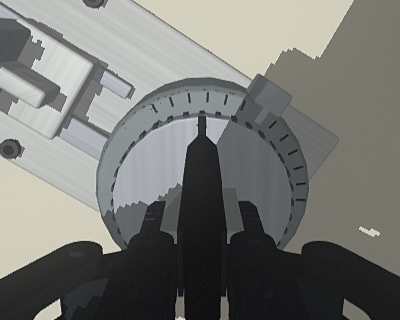

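The pointer at crop (202,118) is about 30° counter-clockwise of the wedge at (265,95), so step 1 is met. Now I come back clockwise.

Request:
step_arm(plan="0 0 0 5 0; 0 0 0 10 0; 0 0 0 15 0; 0 0 0 20 0; 0 0 0 25 0; 0 0 0 29 0; 0 0 0 31 0; 0 0 0 31 0; 0 0 0 31 0")

```text
time_s: 7.35
eef_pos: [591.8, 186.7, 32.7]
ee_rot: [0.001, 0.029, 1.0, 0.001]
force: [2.1, 4.9, 4.6]
grip_width: 0.133
```

Run:
```python
from h import *
im,d=cams.capture('wrist'); save('w4.png',cv2.resize(im[140:330,220:420],(600,570),interpolation=cv2.INTER_CUBIC)); np.savez('w4.npz',im=im,d=d)
s,R,th=st(); go([591.2,186,32],3.064); print(s['wrist_torque'])
```

```text
go [ 0.06 -0.07  0.06] tw 1.1 | t 7.4 [591.8 186.7  32.7] th 3.083 q [ 0.12  0.69  1.38  0.    1.07 -1.4 ] F [2.1 5.  4. ] w 0.136
[ 0.69770599 -0.32742088 -0.09529572]
```

View pics/w4.png

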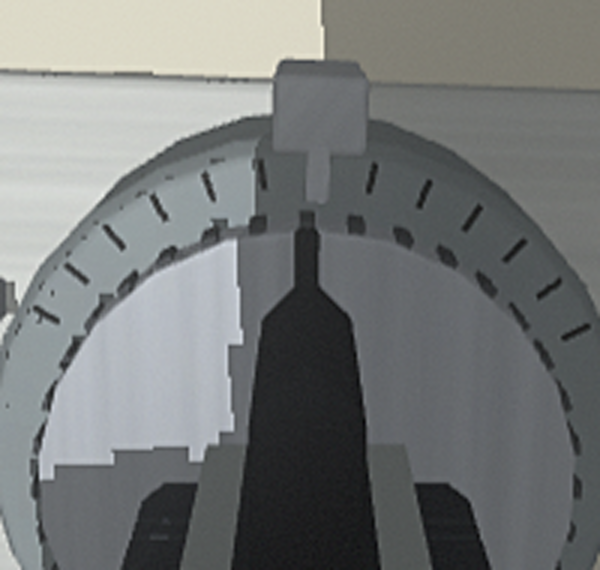

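The pointer tip (307) is about 2° counter-clockwise of the wedge tip (318), with 55 px per 10°. I nudge 2° further clockwise, then release and rise.

Request:
step_arm(plan="0 0 0 1 0; 0 0 0 2 0; 0 0 0 2 0; 0 0 0 2 0; 0 0 0 2 60; 0 0 0 2 60; 0 0 0 2 60; 0 0 -5 2 60; 0 0 -10 2 60; 0 0 -15 2 60")

```text
time_s: 8.4
eef_pos: [590.7, 185.8, 183.7]
ee_rot: [-0.0, 0.047, 0.999, -0.0]
force: [-0.1, 1.0, 0.0]
grip_width: 0.595
```

Run:
```python
from h import *
u=np.array([.094,.9956])
g=np.array([591.3,186.3])-70*u; print(g); go([g[0],g[1],200],1.477)
```

```text
[584.72  116.608]
go [-0.05 -6.95 -1.63] tw 90.0 | t 8.4 [590.7 185.8 183.7] th 3.048 q [ 0.12  0.54  1.22 -0.    1.38 -1.36] F [-0.1  1.   0. ] w 0.595
```

Request:
step_arm(plan="0 -4 -4.6 8 60; 0 -7 -4.6 16 60; 0 -7 -4.6 24 60; 0 -7 -4.6 32 60; 0 -7 -4.6 40 60; 0 -7 -4.6 48 60; 0 -7 -4.6 56 60; 0 -7 -4.6 64 60; 0 -7 -4.6 72 60; 0 -7 -4.6 80 60")

```text
time_s: 9.4
eef_pos: [584.4, 116.2, 227.7]
ee_rot: [-0.0, 0.68, 0.733, -0.0]
force: [0.8, 0.4, 0.8]
grip_width: 0.6
```

Request:
step_arm(plan="0 0 0 8 60; 0 0 0 10 60; 0 0 0 10 60")

```text
time_s: 9.7
eef_pos: [584.4, 116.2, 227.7]
ee_rot: [-0.0, 0.739, 0.673, -0.0]
force: [-0.2, 0.6, 0.4]
grip_width: 0.598
```

Run:
```python
from h import *
im,d=cams.capture('wrist'); c=cam('wrist'); save('w5.png',im); np.savez('w5.npz',im=im,d=d,R=c[3],t=c[4])
W=cloud(c,d); yaw=-.094; u=np.array([.094,.9956]); v=np.array([.9956,-.094])
D=W[...,:2]-np.array([591.3,186.3]); F=np.stack([D@v,D@u+130,W[...,2]],-1)
np.save('F5.npy',F)
# height profile along fixture y for |x|<3
for y in range(-60,60,2):
    m=(d>0)&(abs(F[...,0])<3)&(abs(F[...,1]-y)<1)
    if m.sum()>2: print(y,np.percentile(F[m][:,2],[5,50,95]).round(0),end='; ')
q=F[(d>0)&(F[...,2]>44)&(F[...,2]<52)&(abs(F[...,0])<5)&(F[...,1]<20)&(F[...,1]>-34)]; print('\nrod tip y max',np.sort(q[:,1])[-10:],'x',q[:,0].mean())
q=F[(d>0)&(F[...,2]>56)&(F[...,2]<64)&(abs(F[...,0])<25)&(F[...,1]<60)&(F[...,1]>0)]; print('stop top y',np.percentile(q[:,1],[0,1,5,50,99]),q[:,0].min(),q[:,0].max(),len(q))
go([584,116,230],1.477)
```

```text
-60 [92. 93. 94.]; -58 [92. 93. 94.]; -56 [92. 93. 94.]; -54 [92. 93. 93.]; -52 [92. 93. 94.]; -50 [92. 93. 94.]; -48 [92. 93. 94.]; -46 [92. 93. 94.]; -44 [61. 89. 93.]; -42 [50. 79. 92.]; -40 [50. 59. 78.]; -38 [50. 51. 79.]; -36 [50. 74. 79.]; -34 [50. 50. 62.]; -32 [50. 51. 51.]; -30 [49. 50. 51.]; -28 [49. 51. 52.]; -26 [50. 51. 51.]; -24 [12. 50. 52.]; -22 [12. 50. 52.]; -20 [12. 32. 51.]; -18 [11. 50. 51.]; -16 [12. 50. 51.]; -14 [12. 45. 51.]; -12 [11. 12. 13.]; -10 [11. 12. 13.]; -8 [11. 12. 13.]; -6 [11. 12. 13.]; -4 [11. 12. 13.]; -2 [11. 12. 13.]; 0 [11. 12. 13.]; 2 [11. 12. 14.]; 4 [11. 12. 13.]; 6 [11. 12. 13.]; 22 [61. 61. 62.]; 24 [61. 62. 63.]; 26 [61. 62. 63.]; 28 [61. 62. 62.]; 30 [60. 62. 62.]; 32 [49. 55. 62.]; 34 [49. 50. 51.]; 36 [49. 50. 50.]; 38 [49. 50. 51.]; 40 [49. 50. 51.]; 42 [49. 50. 51.]; 44 [49. 50. 51.]; 46 [49. 50. 51.]; 48 [49. 50. 51.]; 50 [49. 50. 52.]; 52 [34. 47. 50.]; 54 [31. 32. 39.]; 56 [31. 31. 33.]; 58 [31. 31. 32.]; 
rod tip y max [-13.51381362 -13.49414739 -13.48376112 -13.47476226 -13.40611494
 -13.25664644 -13.24094602 -13.19199763 -13.14093783 -13.11889002] x -0.04122200617890339
stop top y [22.37425518 22.5209263  22.79751777 27.92630997 32.13977801] -17.309297164057373 17.981861412200193 493
go [-0.03 -0.04 -0.22] tw 0.1 | t 9.75 [584.5 116.3 227.8] th 1.478 q [ 0.    0.46  1.23 -0.    1.45  0.09] F [ 0.7 -0.3 -0.6] w 0.597
```

View pics/w5.png

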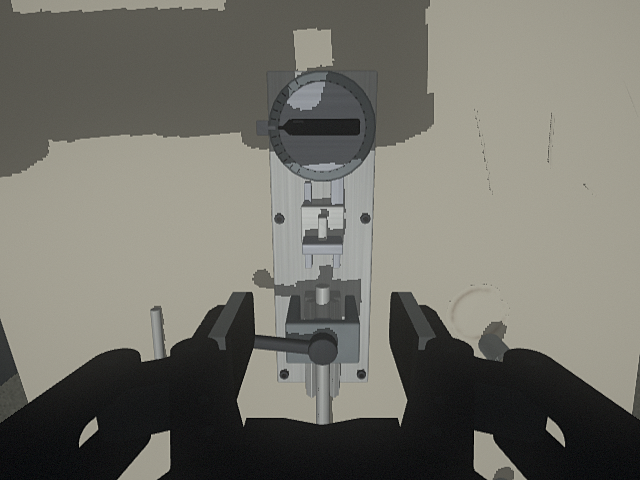

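Pointer is at (283,127), on the wedge at (265,127). The stop face measures fixture y = 22.4, against 22.4 expected. The rod tip is at y = −13.1 (pixel (323,288)), so the feed is about 35.5 mm.

Request:
step_arm(plan="-5 0 0 0 60; -10 0 0 0 60; -15 0 0 0 60; -20 0 0 0 60; -25.67 0.02 0 0 60; -25.67 0.02 0 0 60; -25.67 0.02 5 0 60; -25.67 0.02 10 0 60; -25.67 0.02 15 0 60; -25.67 0.02 18 0 60")

```text
time_s: 10.75
eef_pos: [559.2, -138.0, 44.3]
ee_rot: [-0.002, 0.739, 0.674, -0.001]
force: [1.1, 0.1, -0.6]
grip_width: 0.602
```

Run:
```python
from h import *
im,d=cams.capture('wrist'); c=cam('wrist'); W=cloud(c,d); s,R,th=st()
u=np.array([.094,.9956]); v=np.array([.9956,-.094])
D=W[...,:2]-np.array([591.3,186.3]); F=np.stack([D@v,D@u+130,W[...,2]],-1)
q=F[(d>0)&(F[...,2]>45)&(F[...,2]<53)&(abs(F[...,0])<12)&(F[...,1]<-140)]; print('rod top',len(q),q[:,0].mean(),q[:,1].min(),q[:,1].max(),np.percentile(q[:,2],[50,98]))
T=(W-s['eef_pos'])@R
e=T[(d>0)&(T[...,2]<-20)&(abs(T[...,1])>15)&(abs(T[...,1])<45)&(abs(T[...,0])<14)]; print('tips',np.sort(e[:,2])[-40:].round(1)[::10])
g=np.array([591.3,186.3])-327*u; go([g[0],g[1],-4],1.477)
```

```text
rod top 3521 -1.2472957508311768 -212.67571741668849 -140.12823032293142 [46.42806321 47.9194466 ]
tips [-32.1 -31.9 -31.5 -31.2]
go [-0.19  0.37  4.47] tw 0.1 | t 10.8 [ 557.5 -137.3   40.7] th 1.479 q [-0.45  0.6   1.52  0.    1.03 -0.35] F [-2.3  0.9 -4.8] w 0.603
```

Run:
```python
from h import *
u=np.array([.094,.9956]); g=np.array([591.3,186.3])-327*u
for i in range(4): cams.capture('wrist'); go([g[0],g[1],-4],1.477)
```

```text
go [-0.15  0.25  4.81] tw 0.1 | t 10.85 [ 558.5 -137.7   44.1] th 1.479 q [-0.45  0.59  1.52  0.    1.03 -0.35] F [-0.2  0.1 -0.1] w 0.598
go [-0.07  0.05  5.12] tw 0.1 | t 10.9 [ 560.3 -138.5   47.2] th 1.478 q [-0.45  0.59  1.52  0.    1.04 -0.35] F [ 1.1 -0.1  0.2] w 0.599
go [-0.02 -0.09  5.31] tw 0.1 | t 10.95 [ 561.4 -139.1   49.1] th 1.478 q [-0.45  0.59  1.52  0.    1.04 -0.35] F [1.3 0.  1.1] w 0.598
go [ 0.01 -0.16  5.4 ] tw 0.1 | t 11.0 [ 562.  -139.4   50. ] th 1.478 q [-0.45  0.59  1.51  0.    1.04 -0.35] F [ 0.3 -0.1  0.2] w 0.601
```

Request:
step_arm(plan="0 0 1.5 0 50; 0 0 3 0 40; 0 0 4.3 0 40; 0 0 5 0 40; 0 0 5.2 0 40; 0 0 5.2 0 40; 0 0 5.2 0 40; 0 0 5.2 0 40")

```text
time_s: 11.8
eef_pos: [561.1, -139.3, -3.5]
ee_rot: [0.0, 0.739, 0.673, 0.0]
force: [0.4, -0.2, -0.6]
grip_width: 0.4
```

Run:
```python
from h import *
u=np.array([.094,.9956]); g=np.array([591.3,186.3])-327*u
im,d=cams.capture('wrist'); c=cam('wrist'); W=cloud(c,d); s,R,th=st(); T=(W-s['eef_pos'])@R
e=T[(d>0)&(T[...,2]<-20)&(abs(T[...,1])>9)&(abs(T[...,1])<45)&(abs(T[...,0])<14)]; print('tips',np.sort(e[:,2])[-40:].round(1)[::10])
q=T[(d>0)&(abs(T[...,1])<9)&(T[...,2]>-55)&(T[...,0]>12)&(T[...,0]<40)&(W[...,2]>38)]; print('rod in tool y',np.median(q[:,1]),q[:,1].min(),q[:,1].max(),'top z',np.percentile(W[(d>0)&(abs(T[...,1])<3)&(T[...,0]>12)&(T[...,0]<40)][:,2],50))
go([g[0],g[1],-4],1.477)
```

```text
tips [-30.1 -29.6 -29.2 -28.9]
rod in tool y 0.11560442343429911 -7.049747545794303 7.023599782791186 top z 50.136758804220285
go [-0.   -0.05  0.04] tw 0.0 | t 11.85 [ 561.1 -139.3   -3.6] th 1.477 q [-0.45  0.66  1.55 -0.    0.93 -0.35] F [-0.6  0.3 -0.6] w 0.401
```

Request:
step_arm(plan="0 0 0 0 0; 0 0 0 0 0; 0 0 0 0 0; 0 0 0 0 0; 0 0 0 0 0", grip_force=25)

```text
time_s: 12.35
eef_pos: [560.9, -139.2, -4.0]
ee_rot: [0.0, 0.739, 0.673, 0.0]
force: [0.3, 0.3, 0.4]
grip_width: 0.153
```

Request:
step_arm(plan="0.3 0 0 0 0; 0.8 0 0 0 0; 1.3 0 0 0 0; 1.8 0 0 0 0; 2.3 0 0 0 0; 2.7 0 0 0 0; 3 0 0 0 0; 3.2 0 0 0 0; 3.2 0 0 0 0; 3.2 0 0 0 0")

```text
time_s: 13.35
eef_pos: [563.9, -107.0, -4.0]
ee_rot: [-0.0, 0.739, 0.673, 0.0]
force: [2.6, 1.6, 2.6]
grip_width: 0.153
```

Run:
```python
from h import *
u=np.array([.094,.9956]); v=np.array([.9956,-.094])
for n in('top','wrist'):
    im,d=cams.capture(n); W=cloud(cam(n),d); D=W[...,:2]-np.array([591.3,186.3]); F=np.stack([D@v,D@u+130,W[...,2]],-1)
    q=F[(d>0)&(F[...,2]>44)&(F[...,2]<53)&(abs(F[...,0])<4)&(F[...,1]<26)&(F[...,1]>-34)]; print(n,len(q),'tip',np.sort(q[:,1])[-8:].round(1))
    q=F[(d>0)&(F[...,2]>56)&(F[...,2]<64)&(abs(F[...,0])<15)&(F[...,1]<60)&(F[...,1]>5)]; print('stop',len(q),np.sort(q[:,1])[:6].round(1) if len(q) else 0)
    np.savez('f_'+n,im=im,d=d)
go([560,-139,-4])
```

```text
top 103 tip [18.4 18.8 18.8 19.  23.  23.1 23.2 23.3]
stop 66 [23.  23.4 23.5 23.6 23.6 23.6]
wrist 0 tip []
stop 0 0
go [-3.22 -0.09 -0.01] tw 0 | t 13.45 [ 563.9 -107.    -4. ] th 1.477 q [-0.39  0.66  1.56  0.    0.92 -0.3 ] F [1.5 2.1 2.5] w 0.154
```

Request:
step_arm(plan="0.05 0 0 0 0; 0.1 0 0 0 0; 0.15 0 0 0 0; 0.2 0 0 0 0; 0.25 0 0 0 0; 0.25 0 0 0 0")

```text
time_s: 14.05
eef_pos: [564.1, -104.9, -4.0]
ee_rot: [0.0, 0.739, 0.673, 0.0]
force: [2.3, -1.8, 2.4]
grip_width: 0.154
```

Request:
step_arm(plan="0.05 0 0 0 0; 0.05 0 0 0 0")

```text
time_s: 14.25
eef_pos: [564.2, -104.3, -4.0]
ee_rot: [0.0, 0.739, 0.673, 0.0]
force: [1.9, -2.5, 2.1]
grip_width: 0.15
```

Request:
step_arm(plan="0.05 0 0 0 0; 0.05 0 0 0 0")

```text
time_s: 14.45
eef_pos: [564.2, -104.0, -4.0]
ee_rot: [0.0, 0.739, 0.673, -0.0]
force: [2.0, -3.4, 3.0]
grip_width: 0.151
```

```bash
cat > gap.py <<'E'
from h import *
u=np.array([.094,.9956]); v=np.array([.9956,-.094]); ims=[]
for i in range(3):
    im,d=cams.capture('top'); ims.append(im.astype(float)); W=cloud(cam('top'),d); D=W[...,:2]-np.array([591.3,186.3]); F=np.stack([D@v,D@u+130,W[...,2]],-1)
    q=F[(d>0)&(F[...,2]>40)&(F[...,2]<53)&(abs(F[...,0])<4)&(F[...,1]<28)&(F[...,1]>-34)]; 
    q2=F[(d>0)&(F[...,2]>56)&(F[...,2]<64)&(abs(F[...,0])<15)&(F[...,1]<60)&(F[...,1]>5)]; print('tip',np.sort(q[:,1])[-8:].round(1),'stop',np.sort(q2[:,1])[:6].round(1))
im=np.mean(ims,0).astype(np.uint8); 
P=proj(cam('top'),[[*(np.array([591.3,186.3])+(y-130)*u),49] for y in(0,22.4)]); print(P)
save('gap.png',cv2.resize(im[225:285,190:270],(800,600),interpolation=cv2.INTER_CUBIC))
go([560,-139,-4])
E
python3 gap.py
```

```text
tip [21.  21.1 21.2 22.  22.4 22.8 23.  23.4] stop [22.2 22.4 23.2 23.3 23.3 23.4]
tip [20.8 20.9 21.6 22.7 22.9 23.  23.4 23.5] stop [22.6 22.8 23.  23.3 23.4 23.6]
tip [20.5 20.7 20.8 21.4 22.2 22.3 22.9 22.9] stop [23.  23.  23.  23.2 23.5 23.5]
[[241.11946429 252.59358612]
 [229.91527569 251.56651972]]
go [-3.52 -0.09  0.  ] tw 0 | t 14.6 [ 564.2 -104.    -4. ] th 1.477 q [-0.39  0.66  1.56 -0.    0.92 -0.29] F [ 1.1 -4.5  2.1] w 0.149
```

View pics/gap.png

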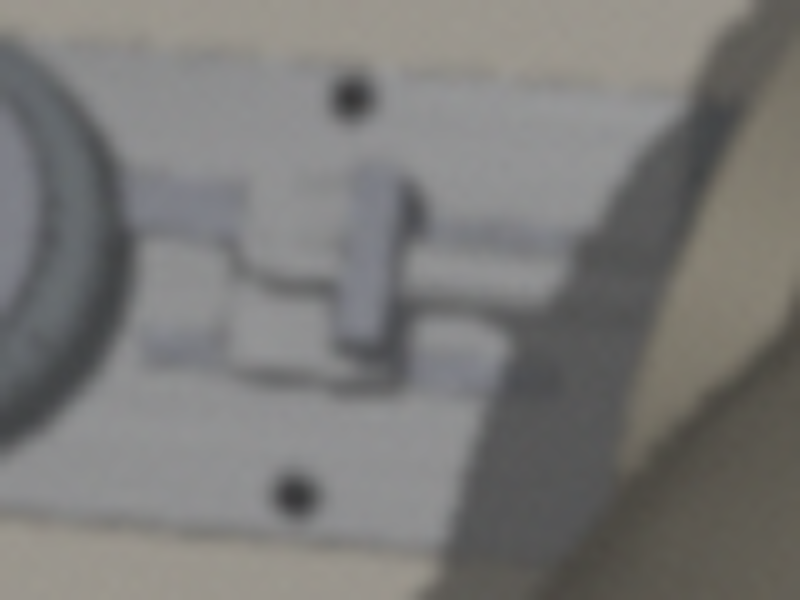

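The rod now appears to meet the stop plate at crop (405,290). I add one small press to confirm contact by force.

Request:
step_arm(plan="0.03 0 0 0 0; 0.03 0 0 0 0; 0.03 0 0 0 0")

```text
time_s: 14.9
eef_pos: [564.2, -104.0, -4.0]
ee_rot: [0.0, 0.739, 0.673, -0.0]
force: [0.7, -6.3, 3.0]
grip_width: 0.157
```

TCP did not advance and the force rose by 2 N, so contact is confirmed. I relieve the press, release and rise.

Request:
step_arm(plan="-0.04 0 0 0 0; -0.06 0 0 0 0; -0.06 0 0 0 0; -0.06 0 0 0 40; -0.06 0 0 0 40; -0.06 0 0 0 40; -0.06 0 -3 0 40; -0.06 0 -7 0 20; -0.06 0 -12 0 0; -0.06 0 -17 0 0")

```text
time_s: 15.9
eef_pos: [563.4, -103.7, 167.5]
ee_rot: [-0.001, 0.739, 0.673, -0.0]
force: [-0.1, -0.4, 0.4]
grip_width: 0.0
```

Request:
step_arm(plan="0 0 -4 0 0; 0 0 -4 0 0; 0 0 -4 0 0; 0 0 -4 0 0")

```text
time_s: 16.3
eef_pos: [563.4, -103.8, 204.3]
ee_rot: [-0.001, 0.739, 0.673, -0.001]
force: [0.5, -0.4, -0.2]
grip_width: 0.0
```

```bash
cat > fin.py <<'E'
from h import *
u=np.array([.094,.9956]); v=np.array([.9956,-.094])
for n in('wrist','top'):
    im,d=cams.capture(n); W=cloud(cam(n),d); D=W[...,:2]-np.array([591.3,186.3]); F=np.stack([D@v,D@u+130,W[...,2]],-1)
    k=F[(d>0)&(F[...,2]>100)&(F[...,2]<118)&(np.hypot(F[...,0],F[...,1]+55)>60)&(np.hypot(F[...,0],F[...,1]+55)<90)]
    if len(k): m=np.median(k,0); print(n,len(k),'knob',m.round(1),'lever angle',np.arctan2(m[1]+55,-m[0]).round(3))
    q=F[(d>0)&(F[...,2]>40)&(F[...,2]<53)&(abs(F[...,0])<4)&(F[...,1]<28)&(F[...,1]>-34)]
    q2=F[(d>0)&(F[...,2]>56)&(F[...,2]<64)&(abs(F[...,0])<15)&(F[...,1]<60)&(F[...,1]>5)]
    if len(q)and len(q2): print(n,'tip',np.sort(q[:,1])[-8:].round(1),'stop',np.sort(q2[:,1])[:6].round(1))
    t=F[(d>0)&(F[...,2]>40)&(F[...,2]<53)&(abs(F[...,0])<6)&(F[...,1]<-140)]; 
    if len(t): print(n,'tail',np.sort(t[:,1])[:4].round(1))
    save('fin_%s.png'%n,im); np.savez('fin_'+n,im=im,d=d)
s,R,th=st(); D=s['eef_pos'][:2]-np.array([591.3,186.3]); print('tcp fix',D@v,D@u+130,s['eef_pos'][2]); go([560,-139,-4])
E
python3 fin.py
```

```text
wrist 853 knob [-72.1 -47.9 113. ] lever angle 0.098
wrist tail [-178.1 -178.  -178.  -177.9]
tcp fix -0.33080571811087583 -161.53675150568046 204.43805670689196
go [-3.55  0.03 20.84] tw 0 | t 16.4 [ 563.6 -103.9  204.4] th 1.477 q [-0.39  0.42  1.35  0.    1.38 -0.29] F [0.9 0.5 0.3] w 0.004
```

Request:
step_arm(plan="4 -4 0 0 0; 7.75 -7.4 0 0 0; 7.75 -7.4 2 0 0; 7.75 -7.4 6 0 0; 7.75 -7.4 10 0 0; 7.75 -7.4 13 0 0; 7.75 -7.4 14.1 0 0; 7.75 -7.4 14.1 0 0; 7.75 -7.4 14.1 0 0")

```text
time_s: 17.3
eef_pos: [498.4, -20.3, 66.0]
ee_rot: [0.001, 0.739, 0.673, 0.0]
force: [0.6, 0.0, -0.3]
grip_width: -0.004
```

Run:
```python
from h import *
u=np.array([.094,.9956]); v=np.array([.9956,-.094])
im,d=cams.capture('wrist'); W=cloud(cam('wrist'),d); s,R,th=st(); T=(W-s['eef_pos'])@R
k=T[(d>0)&(W[...,2]>95)&(W[...,2]<117)&(T[...,0]>15)&(T[...,0]<60)&(abs(T[...,1])<25)]; print('knob in tool',k.min(0),k.max(0),np.median(k,0))
e=T[(d>0)&(T[...,0]<14)&(T[...,2]>-60)&(T[...,2]<-20)&(abs(T[...,1])<16)]; print('tips',e.max(0),e.min(0))
D=s['eef_pos'][:2]-np.array([591.3,186.3]); p=np.array([D@v,D@u+130]); print('tcp fix',p,s['eef_pos'][2],s['force'])
for f in np.r_[-.3:1.06:.1]:
    t=np.array([-75*np.cos(f),-55+75*np.sin(f)])-p; print(round(f,2),(t[::-1]/10).round(2),np.degrees(max(f,0)).round(0))
```

```text
knob in tool [ 29.23547077  -9.88541633 -50.44823179] [ 47.14595558   7.60510192 -31.88158138] [ 39.71855431  -1.10723429 -47.61990184]
tips [ 11.27151107  13.57257606 -29.74839961] [  5.22124546 -13.64922723 -59.99902793]
tcp fix [-72.90115462 -84.4231123 ] 66.35278143499802 [ 0.25954309 -0.60721484  0.1203189 ]
-0.3 [0.73 0.13] 0.0
-0.2 [ 1.45 -0.06] 0.0
-0.1 [ 2.19 -0.17] 0.0
0.0 [ 2.94 -0.21] 0.0
0.1 [ 3.69 -0.17] 6.0
0.2 [ 4.43 -0.06] 11.0
0.3 [5.16 0.13] 17.0
0.4 [5.86 0.38] 23.0
0.5 [6.54 0.71] 29.0
0.6 [7.18 1.1 ] 34.0
0.7 [7.77 1.55] 40.0
0.8 [8.32 2.06] 46.0
0.9 [8.82 2.63] 52.0
1.0 [9.25 3.24] 57.0
```

Request:
step_arm(plan="0.7 0.1 0.2 0 0; 1.45 -0.06 0.2 0 0; 2.19 -0.17 0.2 0 0; 2.94 -0.21 0.2 0 0; 3.69 -0.17 0.2 6 0; 4.43 -0.06 0.2 11 0; 5.16 0.13 0.2 17 0; 5.86 0.38 0.2 23 0; 6.54 0.71 0.2 29 0; 6.54 0.71 0.2 29 0")

```text
time_s: 18.35
eef_pos: [511.0, 45.4, 63.0]
ee_rot: [-0.0, 0.884, 0.467, 0.0]
force: [-0.7, -0.2, 0.3]
grip_width: -0.002
```

Run:
```python
from h import *
u=np.array([.094,.9956]); v=np.array([.9956,-.094])
im,d=cams.capture('wrist'); W=cloud(cam('wrist'),d); s,R,th=st(); T=(W-s['eef_pos'])@R
k=T[(d>0)&(W[...,2]>105)&(W[...,2]<117)&(T[...,0]>8)&(T[...,0]<60)&(abs(T[...,1])<25)]; print('knob in tool',k.min(0),k.max(0),np.median(k,0))
D=s['eef_pos'][:2]-np.array([591.3,186.3]); p=np.array([D@v,D@u+130]); print('tcp fix',p,s['eef_pos'],s['force'])
K=s['eef_pos']+R@np.array([k[:,0].min()+9,np.median(k[:,1]),0]); D=K[:2]-np.array([591.3,186.3]); kf=np.array([D@v,D@u+130]);print('knob',kf,np.arctan2(kf[1]+55,-kf[0]))
b=np.pi/2-.094-th; M=np.array([[np.cos(b),np.sin(b)],[-np.sin(b),np.cos(b)]])  # fixture (u,v)->tool(x,y)
for f in np.r_[.5:1.11:.05]:
    t=np.array([-75*np.cos(f),-55+75*np.sin(f)])-p; print(round(f,2),(M@t[::-1]/10).round(2),np.degrees(f-b).round(0))
```

```text
knob in tool [  9.59403797  -6.39097006 -53.99238152] [ 29.04554126  12.90322984 -42.03115476] [ 20.52819      3.25544211 -50.37812901]
tcp fix [-66.87801083 -18.27749454] [510.78262537  44.96928352  62.96910583] [-0.21074102  0.22370476 -0.58569579]
knob [-55.07032173  -3.54880295] 0.75143570099613
0.5 [-0.02  0.13] -0.0
0.55 [0.36 0.14] 3.0
0.6 [0.73 0.17] 6.0
0.65 [1.1  0.21] 8.0
0.7 [1.47 0.28] 11.0
0.75 [1.84 0.36] 14.0
0.8 [2.2  0.46] 17.0
0.85 [2.56 0.58] 20.0
0.9 [2.91 0.71] 23.0
0.95 [3.25 0.87] 26.0
1.0 [3.58 1.04] 29.0
1.05 [3.91 1.23] 31.0
1.1 [4.22 1.43] 34.0
```

Lever is at about 0.75 rad and following the fingers, so I keep pushing.

Request:
step_arm(plan="0.36 0.14 0 3 0; 0.73 0.17 0 6 0; 1.1 0.21 0 8 0; 1.47 0.28 0 11 0; 1.84 0.36 0 14 0; 2.2 0.46 0 17 0; 2.56 0.58 0 20 0; 2.91 0.71 0 23 0; 3.08 0.79 0 24 0; 3.08 0.79 0 24 0")

```text
time_s: 19.4
eef_pos: [534.7, 65.4, 62.9]
ee_rot: [-0.0, 0.962, 0.274, -0.0]
force: [-1.1, -0.4, -0.3]
grip_width: -0.004
```

Run:
```python
from h import *
u=np.array([.094,.9956]); v=np.array([.9956,-.094])
im,d=cams.capture('wrist'); W=cloud(cam('wrist'),d); s,R,th=st(); T=(W-s['eef_pos'])@R
k=T[(d>0)&(W[...,2]>105)&(W[...,2]<117)&(T[...,0]>8)&(T[...,0]<60)&(abs(T[...,1])<25)]; print('knob in tool',np.median(k,0))
K=s['eef_pos']+R@np.array([np.median(k[:,0]),np.median(k[:,1]),0]); D=K[:2]-np.array([591.3,186.3]); kf=np.array([D@v,D@u+130]);print('knob',kf,np.arctan2(kf[1]+55,-kf[0]),s['force'])
D=s['eef_pos'][:2]-np.array([591.3,186.3]); print(D@v,D@u+130,s['time_s'])
```

```text
knob in tool [ 20.34038668   1.83810041 -50.49784429]
knob [-27.64704625  15.01590997] 1.1947218533968882 [0.11357254 0.33766823 0.98023012]
-44.96795280651497 4.193746171667101 19.45
```

Request:
step_arm(plan="0.2 0.05 0 1 0; 0.35 0.1 0 2 0; 0.35 0.1 0 2 0; 0.35 0.1 0 2 0")

```text
time_s: 19.85
eef_pos: [538.4, 66.3, 63.0]
ee_rot: [0.0, 0.967, 0.256, 0.0]
force: [-0.1, 0.0, 0.4]
grip_width: -0.004
```

Request:
step_arm(plan="0.1 0.03 0 1 0; 0.2 0.05 0 1 0; 0.2 0.05 0 1 0; 0.2 0.05 0 1 0")

```text
time_s: 20.25
eef_pos: [539.5, 66.7, 62.8]
ee_rot: [-0.0, 0.969, 0.247, -0.001]
force: [-5.9, -1.5, 2.1]
grip_width: -0.001
```

The force rise shows the lever has reached its end stop. I back away and check everything.

Request:
step_arm(plan="-1.5 0 0 0 0; -3 0 0 0 0; -3 0 -4 0 0; -3 0 -9 0 0; -3 0 -14 0 0; -3 0 -17 0 0; -3 0 -17 0 0; -3 0 -17 0 0; -3 0 -17 0 0")

```text
time_s: 21.15
eef_pos: [513.4, 52.6, 231.6]
ee_rot: [-0.0, 0.969, 0.247, -0.001]
force: [-0.4, -0.3, -1.0]
grip_width: -0.002
```

```bash
python3 fin.py
```

```text
wrist 484 knob [-23.2  16.1 113.5] lever angle 1.255
wrist tip [21.3 21.3 21.4 21.5 21.6 21.6 21.8 21.8] stop [22.  22.  22.  22.  22.  22.1]
wrist tail [-178.1 -178.1 -177.9 -177.9]
top tail [-176.8 -176.7 -176.5 -176.3]
tcp fix -64.88626340317842 -10.478070707597567 231.68458421483194
go [-5.05 19.07 23.55] tw 0 | t 21.25 [513.5  52.5 231.7] th 0.5 q [-0.13  0.28  1.48 -0.    1.39  0.95] F [-0.6  0.2 -0.1] w -0.003
```

View pics/fin_wrist.png

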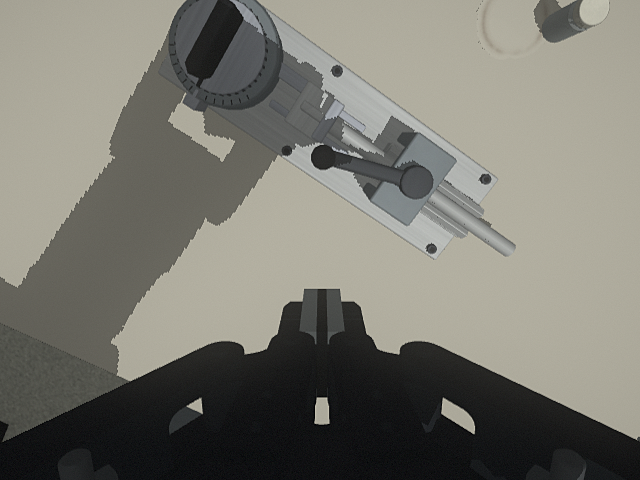

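The lever is closed (1.255), the pointer at (200,85) points at the wedge at (195,100), and the rod tip is against the stop. Handing in.

```bash
python3 -c "
from h import *
print(workorder.finish_job())"
```

```text
the job is handed in; nothing more can be done
None
```

I finished the job and handed it in at about 21 s; the hand-in gave no verdict. I turned the wheel counter-clockwise to about -0.56 rad, then back clockwise only onto the mark. I fed the larger rod about 35 mm until it met the stop, then pushed the lever to its end stop.

**Last checks**
- **Wheel:** after the final 2° nudge I checked it only by eye. The pointer was on the mark in the later pictures.
- **Stop:** its face measured 22.4 mm along the fixture before the feed, which is the right setting. At the end it read about 22.0 mm, still within tolerance.
- **Rod:** its tip is about 0.2–0.6 mm from the stop face. Feed contact was gentle: about 6 N read at the wrist, then backed off.
- **Lever:** it measured 1.255 rad, which is its closed end stop.
- **Vials and timer:** the arm never went near them, but I did not measure their positions again.
- **Gripper:** it ended clear of everything, at about 230 mm.

**What disagreed:** the wrist camera showed the real fingertips about 30–34 mm short of the reported tool point. The first grip on the wheel bar therefore closed in the air above it; I allowed for this in every later move.

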